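# Pin the plates of a fuel-cell test stack into line

## Robot

A 6-joint arm with a two-finger parallel gripper is mounted at the origin on a cart in front of the work surface, level with it; the furniture and walls round the work are solid. World frame = base frame: x ahead of the robot, y to its left, z up, the work surface at z = 0. Lengths are in m, angles in rad, forces in N, time in s.
With the tool pointing down it reaches from about 0.375 to 0.975 m from the base axis. Payload 3.8 kg.
Tool frame: the origin (TCP) lies at the very end of the fingers, on their centre line; the grasp point (between the pads) lies 19 mm behind it; z points along the fingers, y is the direction in which the jaws open and shut (so a half turn about z gives the same grasp; the last joint's range is limited). The gripper opens to 85 mm and grips with 20 to 120 N. Pads are 22 mm wide; open, the fingers measure 114 mm over their backs; the gripper's body (76 mm by 85 mm) begins 54 mm behind the grasp point. The pads swing forward as they close: fully open they stand 13 mm farther back than shut.
Start: joints at [-1.385, 0.264, 1.604, -0, 1.274, -0.037], TCP at [0.149, -0.658, 0.211] pointing down, gripper open.
Joint ranges: [-2.63, 2.63], [-0.94, 2.18], [0.31, 2.57], [-1.31, 4.45], [0, 2.66], [-2.55, 2.55]. Speed limits (rad/s): [2.57, 2.57, 3.14, 3.14, 3.14, 3.14].

## Interface

Orientations are given as a rotation vector (axis times angle).
In Python, from workcell import bot gives the robot as it stands.
- The arm moves only by the tool jog_arm, never from a script. Its argument "plan" is a list of rows, each an object of numbers: "claw": the closure, from 0 (fully open) to 1 (shut); "x", "y", "z": the shift along the tool's x, y, z in m; "turn": the turn about the tool's z in degrees. In form: [{"claw": .., "x": .., "y": .., "z": .., "turn": ..}, ...]. A call has 1 to 10 rows; each row shifts and turns the commanded pose from where the row before left it, along the tool's axes as they then stand; what a row does not reach is not made up. A row lasts 1/8 s, in which the tool goes at most 62.5 mm and 10.7 degrees, less where a joint would pass 70% of its speed; a pose out of reach is approached as far as the arm can. A call is refused whole if a number of a shift passes 0.0625 or a number of a turn 10.7, either way. A call with a gripper value outside its range is refused whole. The fingers move at their own pace and stop on an object; "newtons" is the grip in N (left out, the last holds). Time passes only in rows, so rows that do not move let the fingers close. It gives the time, the measured TCP pose, the force and the opening at its end, in the units of the state.
- bot.read_state(): the state, without advancing time (a new reading comes with each control period).
- bot.read_camera(name): name is "scene" or "side" or "wrist"; returns the picture (400x640x3 uint8, red, green, blue); there is no depth.
- bot.camera_params(name): a dict with "fx", "fy", "cx", "cy" (pixels), "D" ([k1, k2, p1, p2, k3] as OpenCV has them; the pictures are not rectified), "world_to_cam" (4x4, takes a point from world to camera coordinates). Camera axes: x right, y up, looking along -z (the intrinsics and any distortion apply to the point x, -y, -z); pixel columns grow to the right and rows downward; lengths in m; the calibration is good to about 2 mm. A picture is of the moment at which its call begins: read the wrist's pose just before it. camera_params takes no time and is no camera call; for the wrist camera it gives the pose at the moment of the call.
- bot.finish_job(): hands the job in, once; it reports no verdict.
The state is a dict: "time": time; "q": joint angles; "joint_vel": joint speeds; "joint_torque": joint torques, N m; "tool_pos": TCP position; "tcp_rot": TCP orientation; "wrist_force": force on the tool from outside, world axes, zero at the start; "torque": the same for the moment, N m; "width": opening from 0.0 (shut) to 1.0 (fully open).
Only numpy, scipy, OpenCV 4.12 (cv2) and the standard library are available. Lean on these libraries where they do the work, as an engineer would, in place of code of your own. Each camera call takes 0.05 s, during which the arm holds its last target. There are 200 camera calls.

## Task

The plates of the small test cell hang fanned out on their corner bolt. Swing the cover plate back over the stack, then drive the tapered alignment pin from the white rack down through the holes at the free corner until its collar sits fully home on the cover, and let go of it. Ease it in by feel, because the graphite plate is brittle: never force the pin or the plates; and leave everything else on the counter where it stands.

Things in the scene. Friction and masses are not known exactly. Their poses are not given: they have to be found in the camera images.
- cell: Test stack on a dark steel stand fixed to the counter (118 x 94 mm). Three plates, 100 x 76 mm, lie on one another and turn only about an upright bolt 14 mm in from both edges of one corner. Origin on the counter on the bolt's axis; x along the stand's long side, y along its short side, both from the bolt towards the free corner; z up. Below the plates it is free down to z = 10 mm
- bolt_nut (a point): Top of the bolt, on its axis, 90 mm above the counter; hex nut of 16 mm. Layers of the stack from below: lower end plate (aluminium) 40 to 52 mm above the counter, black graphite flow plate with pale gasket and copper tab 52 to 60, cover plate (aluminium) 60 to 72. Each has a 14 mm through hole for the pin, 86.5 mm from the bolt's axis
- square_hole (a point): Where a plate's pin hole is when that plate is square with the stand: 72 mm in x and 48 mm in y from the bolt, at cover-top level (72 mm). The lower plate is clamped fast and won't give, but sits askew: its hole is up to 10 mm off this point, either way along the arc about the bolt; it is covered and not measured, so feel for it. The pin may press on the stack with at most 20 N
- cover (a joint): Angle (rad) of the cover about the bolt: 0 square with the stand, positive swung counter-clockwise seen from above. Starts at 0.32 to 0.52, stays where left, ends at the lower plate's angle (within 0.12 of 0). Cover and flow plate each swing against about 2.5 N of friction at the hole; the flow plate's hole starts up to 3.5 mm from square, either way, and is not measured
- cover_hole (a point): Centre of the cover plate's 14 mm pin hole, at its top face (72 mm above the counter); swings with the cover. Two smaller holes in the cover (8.5 mm) are for tie bolts and are not used; two brass ports stand 17 mm above the cover, about 50 mm from the pin hole
- pin: Tapered steel pin with red ribbed handle, 102 mm long, about 110 g. Origin at its tip, z towards the handle. Nose 28 mm long, tapering from 5 to 13 mm diameter; 13 mm shank up to 58 mm; collar, 24 mm diameter, 58 to 62 mm; handle, 18 mm diameter, 62 to 102 mm. Stands tip down in the rack, collar on the rack's top. Fully home in the stack, its tip is 14 mm above the counter
- pin_seat (a point): Centre of the underside of the pin's collar, 58 mm above its tip
- pin_grip (a point): Point on the pin's axis in the middle of the handle, 84 mm above its tip: the place to grip, across 18 mm
- pin_rack: White plastic rack fixed to the counter, 114 x 50 mm, top at 68 mm, origin at the centre of its underside, x along its length; two 16 mm holes, 26 mm either side of the centre along x, the pin in the one at -x
- bolt_tray: Blue parts tray, 100 x 70 x 18 mm, fixed to the counter, with three tie bolts; not used now. Origin at the centre of its underside
- beaker_250: Empty glass beaker, 72 mm across, 92 mm tall, origin at the centre of its underside; a bystander
- conical_flask: Glass conical flask, 62 mm across, 103 mm tall, origin at the centre of its underside; a bystander
- white_bottle: White reagent bottle with black cap, 56 x 56 x 123 mm, origin at the centre of its underside; a bystander
- dropper_bottle: Small amber dropper bottle with black teat, 37 mm across, 101 mm tall, origin at the centre of its underside; a bystander
- petri_dish: Covered petri dish, 96 mm across, 16 mm tall, origin at the centre of its underside; a bystander
- tweezers: Steel tweezers lying flat, 122 mm long along y, 20 x 9 mm, origin at the centre of the underside; a bystander
Things that resemble listed ones, but are neither listed nor needed, are in the scene too. Several things have the shape of the pin; the one meant has the colours described above.

How it is judged:
On the way:
1. the cover plate is swung back over the stack (within 0.17 rad of square) (value of joint cover between -0.17 and 0.17 rad), for 0.1 s.
At the end, for the whole second after the job is handed in: The pin stands upright (within 0.08 rad) at rest in the holes of all three plates, centred in the cover's hole (within 2 mm), with the underside of its collar on the cover (less than 1.7 mm above it); the cover is within 0.17 rad of square (all of step 1 and z of pin_seat in the frame of cell below 0.0737 m and horizontal distance between pin_seat and cover_hole below 0.002 m and angle between pin's own z axis and vertical below 0.08 rad and linear speed of pin below 0.01 m/s); the robot touches nothing.
It fails at once if the pin presses on the stack with more than 20 N (contact force between pin and cell above 20 N).
It fails at once if the gripper or the arm presses on the stack with more than 25 N (contact force between any of the fingers, the arm and cell above 25 N).
It fails at once if a bystander (beaker, flask, bottle, dropper bottle, petri dish, tweezers) is shifted by more than 25 mm (distance of any of beaker_250, conical_flask, white_bottle, dropper_bottle, petri_dish, tweezers from where it was at the start of the episode above 0.025 m).
It also fails if it takes over 61 s, if anything falls off the work surface, if the arm or the gripper's body presses on something with over 40 N, if the wrist force passes 120 N, or if a joint passes its speed limit or range.

## Working session

There is one attempt and no reset: what is moved stays moved. The work goes in short steps, Python scripts to look and compute and a tool call to move; the robot and the scene stay as the last step left them, time stands still between calls to the robot, and variables do not carry over. Pictures are saved under pics/ and viewed, about 8 in all and at most 12, crops included, and the job is handed in when it is done.

Besides the shell and the picture viewer there is one more tool, called after "Call:" as name(argument=value, ...) on one line, values as JSON. jog_arm: Moves the arm, as the interface text tells. Its arguments: {"type":"object","properties":{"plan":{"type":"array","items":{"type":"object","properties":{"claw":{"type":"number"},"x":{"type":"number"},"y":{"type":"number"},"z":{"type":"number"},"turn":{"type":"number"}}}},"newtons":{"type":"number"}},"required":["plan"]}

```bash
mkdir -p pics; cat > h.py <<'E'
import numpy as np, cv2
from workcell import bot
def cam(n):
    p=bot.camera_params(n); K=np.array([[p['fx'],0,p['cx']],[0,p['fy'],p['cy']],[0,0,1.]]); return K,np.array(p['D'],float),np.array(p['world_to_cam'])
def ray(c,uv):
    K,D,T=c; u=cv2.undistortPoints(np.array([[uv]],float),K,D)[0,0]
    d=T[:3,:3].T@np.array([u[0],-u[1],-1]); o=-T[:3,:3].T@T[:3,3]; return o,d
def onz(c,uv,z):
    o,d=ray(c,uv); return o+d*(z-o[2])/d[2]
def proj(c,P):
    K,D,T=c; q=T[:3,:3]@np.array(P)+T[:3,3]; q=np.array([[q[0],-q[1],-q[2]]])
    return cv2.projectPoints(q,np.zeros(3),np.zeros(3),K,D)[0][0,0]
E
python3 - <<'E'
from h import *
s=bot.read_state();print(s)
for n in ['scene','side','wrist']:
    c=cam(n);im=bot.read_camera(n);np.save(f'pics/{n}.npy',im);cv2.imwrite(f'pics/{n}1.png',im[:,:,::-1])
    print(n,c[0].tolist(),c[1],ray(c,(320,200)))
    np.savez(f'pics/{n}c.npz',K=c[0],D=c[1],T=c[2])
E
```

```text
{'time': 0.0, 'q': array([-1.38486583e+00,  2.64738990e-01,  1.60539348e+00, -2.20836031e-05,
        1.27372973e+00, -3.69008708e-02]), 'joint_vel': array([ 0.00033901,  0.00025478, -0.002107  , -0.00251808, -0.00103586,
       -0.001719  ]), 'joint_torque': array([-2.26835050e-04, -5.15117705e+01, -3.67318225e+01, -1.85466756e-04,
        1.29128623e-02,  1.05921356e-05]), 'tool_pos': array([ 0.14901193, -0.65752855,  0.20936113]), 'tcp_rot': array([-3.11986500e+00, -3.49057637e-01,  2.98250764e-04]), 'wrist_force': array([-0.49242448, -0.41197469,  0.39893448]), 'torque': array([-0.00396119,  0.01078217,  0.03577719]), 'width': 1.0002077954781523}
scene [[417.5812629240706, 0.0, 312.0828308106644], [0.0, 417.5812629240706, 194.50008388137593], [0.0, 0.0, 1.0]] [-0.02052723  0.          0.          0.          0.        ] (array([-0.16678073, -1.32418071,  0.7675006 ]), array([ 0.44346355,  0.78438097, -0.43430348]))
side [[388.7855513545045, 0.0, 327.055760943994], [0.0, 388.7855513545045, 200.2700101584644], [0.0, 0.0, 1.0]] [0.02581385 0.         0.         0.         0.        ] (array([-0.139387  ,  0.98970697,  0.56316166]), array([ 0.52236192, -0.77079915, -0.36515275]))
wrist [[300.1808593179407, 0.0, 320.73521540603514], [0.0, 300.1808593179407, 201.5306504562597], [0.0, 0.0, 1.0]] [-0.02571199  0.          0.          0.          0.        ] (array([ 0.22650772, -0.63960484,  0.37356074]), array([-0.30059486, -0.06334296, -0.95166297]))
```

View pics/scene1.png

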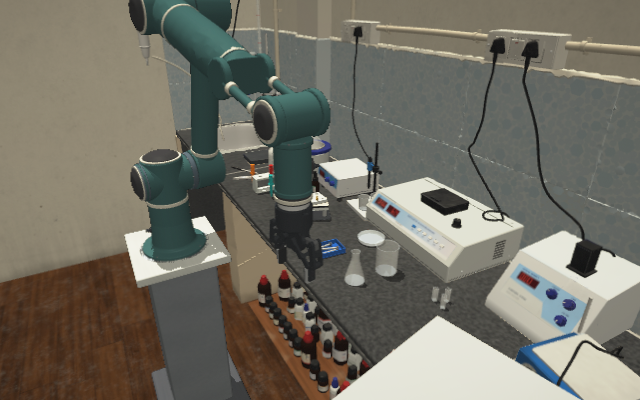

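View pics/side1.png

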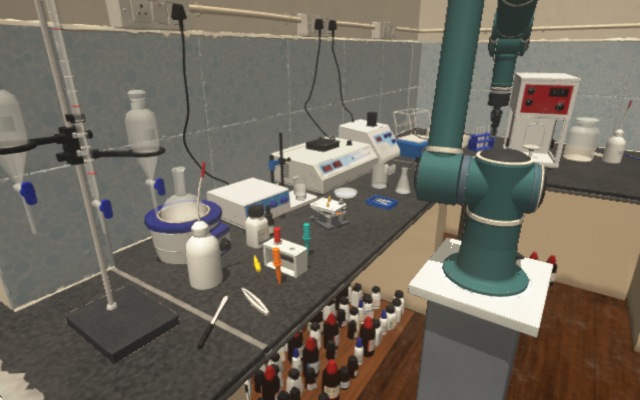

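The scene view has the cell around (318,205), half hidden by the arm, and the rack at (265,183). The side view has the rack at (286,255) with a red handle at (277,235), and the cell at (328,212). Next I'll enlarge both.

```bash
python3 - <<'E'
from h import *
a=np.load('pics/side.npy')[185:295,230:365]; b=np.load('pics/scene.npy')[140:250,225:360]
m=np.vstack([cv2.resize(x,(800,300) if 0 else (660,538),interpolation=cv2.INTER_CUBIC) for x in [a]])
cv2.imwrite('pics/z1.png',m[:,:,::-1])
def L(n):
    z=np.load(f'pics/{n}c.npz');return z['K'],z['D'],z['T']
c=L('side')
for uv,z in [((286,243),.068),((277,232),.1),((328,205),.072),((382,201),.018),((257,240),.05)]: print(uv,onz(c,uv,z))
E
```

```text
(286, 243) [0.46596572 0.26107706 0.068     ]
(277, 232) [0.48668155 0.27213012 0.1       ]
(328, 205) [ 0.51529329 -0.02411306  0.072     ]
(382, 201) [ 0.43829118 -0.28525735  0.018     ]
(257, 240) [0.56816781 0.26618398 0.05      ]
```

View pics/z1.png

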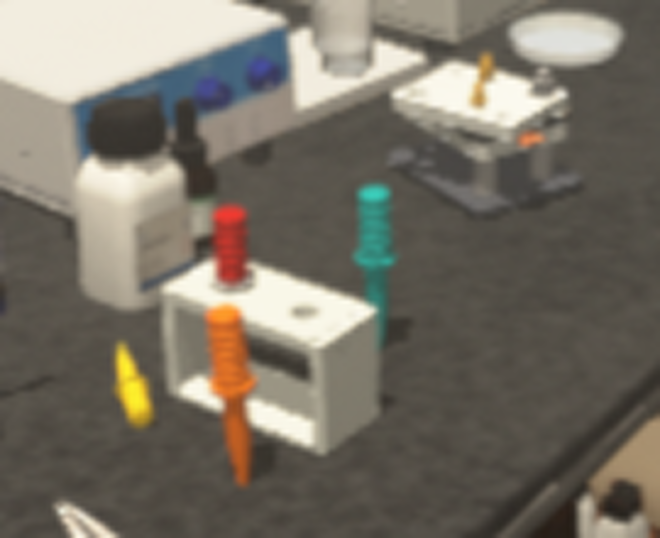

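In the enlarged view the red pin is in the rack's far-left hole, top at about side (277,228). The cell's nut is at (341,202), and the orange, teal and yellow pins are look-alikes. I'm moving the wrist camera over the cell.

Call:
jog_arm(plan=[{"x":0.04,"y":-0.045,"z":-0.01},{"x":0.04,"y":-0.045,"z":-0.01},{"x":0.04,"y":-0.045,"z":-0.01},{"x":0.04,"y":-0.045,"z":-0.01},{"x":0.04,"y":-0.045},{"x":0.04,"y":-0.045},{"x":0.04,"y":-0.045},{"x":0.04,"y":-0.045},{"x":0.04,"y":-0.045},{"x":0.04,"y":-0.045}])

```text
schema error: expected keys claw, x, y, z, turn
```

Call:
jog_arm(plan=[{"x":0.03,"y":-0.045,"claw":1},{"x":0.02,"y":-0.045},{},{}])

```text
schema error: expected keys claw, x, y, z, turn
```

```bash
python3 - <<'E'
from h import *
s=bot.read_state();print(s['tool_pos'],s['tcp_rot'],s['time'],s['width'])
c=cam('wrist');im=bot.read_camera('wrist');np.save('pics/w2.npy',im);np.savez('pics/w2c.npz',K=c[0],D=c[1],T=c[2])
cv2.imwrite('pics/w2.png',im[:,:,::-1])
E
```

```text
[ 0.14901687 -0.65768611  0.2096163 ] [-3.12027094e+00 -3.49114666e-01  2.40365236e-04] 0.15 1.0017342935297322
```

View pics/w2.png

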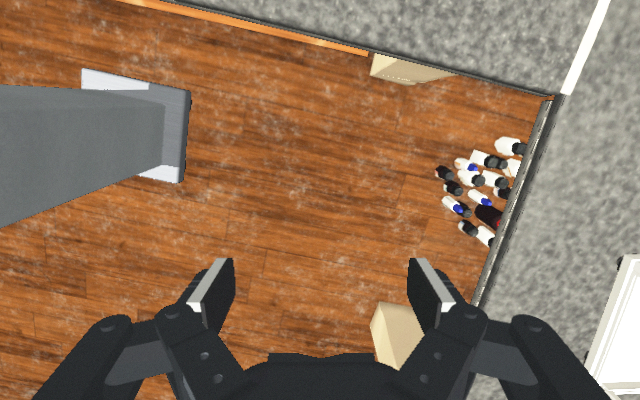

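The move was refused because every key is required, so this picture only shows the start pose. I'm resending it with complete rows.

Call:
jog_arm(plan=[{"x":0.04,"y":-0.045,"z":-0.01,"turn":0,"claw":1},{"x":0.04,"y":-0.045,"z":-0.01,"turn":0,"claw":1},{"x":0.04,"y":-0.045,"z":-0.01,"turn":0,"claw":1},{"x":0.04,"y":-0.045,"z":-0.01,"turn":0,"claw":1},{"x":0.04,"y":-0.045,"z":0,"turn":0,"claw":1},{"x":0.04,"y":-0.045,"z":0,"turn":0,"claw":1},{"x":0.04,"y":-0.045,"z":0,"turn":0,"claw":1},{"x":0.04,"y":-0.045,"z":0,"turn":0,"claw":1},{"x":0.04,"y":-0.045,"z":0,"turn":0,"claw":1},{"x":0.04,"y":-0.045,"z":0,"turn":0,"claw":1}])

```text
time: 1.45
tool_pos: [0.4404, -0.1292, 0.2509]
tcp_rot: [3.122, 0.349, 0.001]
wrist_force: [0.2, -0.3, -0.4]
width: 0.005
```

Call:
jog_arm(plan=[{"x":0.03,"y":-0.045,"z":0,"turn":0,"claw":1},{"x":0.02,"y":-0.045,"z":0,"turn":0,"claw":1},{"x":0,"y":0,"z":0,"turn":0,"claw":1},{"x":0,"y":0,"z":0,"turn":0,"claw":1}])

```text
time: 1.95
tool_pos: [0.4685, -0.0324, 0.2505]
tcp_rot: [3.121, 0.351, -0.001]
wrist_force: [0.5, 0.6, 0.9]
width: 0.002
```

```bash
cat >> h.py <<'E'
def snap(n,name):
    s=bot.read_state();print(s['tool_pos'].round(4),s['tcp_rot'].round(4),s['time'],s['width'])
    c=cam(n);im=bot.read_camera(n);np.save(f'pics/{name}.npy',im);np.savez(f'pics/{name}c.npz',K=c[0],D=c[1],T=c[2])
    cv2.imwrite(f'pics/{name}.png',im[:,:,::-1]);return c,im
def L(n):
    z=np.load(f'pics/{n}c.npz');return z['K'],z['D'],z['T']
E
python3 -c "
from h import *
snap('wrist','w3')"
```

```text
[ 0.4685 -0.0324  0.2505] [ 3.1213e+00  3.5080e-01 -8.0000e-04] 1.95 0.0023370292384724905
```

View pics/w3.png

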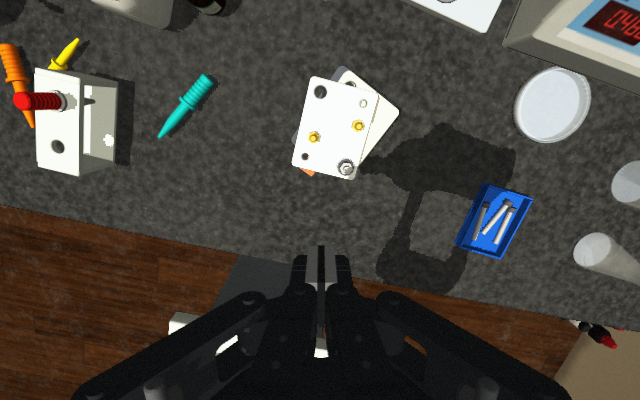

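Wrist view: nut at (346,167), cover hole at (320,92), and the cover swung out over the lower plates. The rack is at (75,120), with the red handle from (20,101) to (60,100) and the empty hole at (58,146). I'm enlarging the cell to read the details.

```bash
python3 - <<'E'
from h import *
im=np.load('pics/w3.npy');c=L('w3')
a=cv2.resize(im[55:190,280:410],None,fx=4.4,fy=4.4,interpolation=cv2.INTER_CUBIC)
cv2.imwrite('pics/z3.png',a[:,:,::-1])
# dark-blob centres
g=cv2.cvtColor(im,cv2.COLOR_RGB2GRAY)
def blob(uv,r,t):
    u,v=uv;w=g[v-r:v+r+1,u-r:u+r+1]<t
    n,l,st,ce=cv2.connectedComponentsWithStats(w.astype(np.uint8)); 
    for k in range(1,n): print(uv,st[k],ce[k]+[u-r,v-r])
blob((320,92),12,130); blob((57,146),12,130)
for uv,z in [((346,167),.09),((320,92),.072),((58,146),.068),((20,101),.112),((60,100),.072)]: print(uv,onz(c,uv,z).round(4))
b=onz(c,(346,167),.09);h=onz(c,(320,92),.072);print(np.linalg.norm((h-b)[:2]),np.degrees(np.arctan2(*(h-b)[1::-1])))
r=im.astype(int);m=(r[...,0]>110)&(r[...,1]<60)&(r[...,2]<60);m[:,120:]=0
ys,xs=np.nonzero(m);print(xs.min(),xs.max(),ys.min(),ys.max(),len(xs))
E
```

```text
(320, 92) [0 0 2 6 7] [308.14285714  82.14285714]
(320, 92) [24  0  1  1  1] [332.  80.]
(320, 92) [  6   6  13  12 122] [320.00819672  91.63114754]
(57, 146) [  7   6  12  13 124] [ 57.54032258 146.18548387]
(346, 167) [ 0.4869 -0.0559  0.09  ]
(320, 92) [ 0.5568 -0.0107  0.072 ]
(58, 146) [0.4333 0.2754 0.068 ]
(20, 101) [0.4848 0.2751 0.112 ]
(60, 100) [0.4873 0.2679 0.072 ]
0.08328474292446547 32.833903806656444
10 58 44 127 431
```

View pics/z3.png

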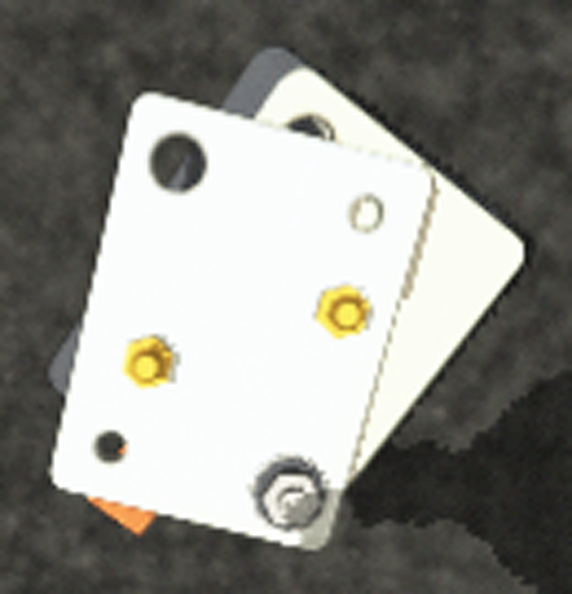

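The cover is rotated about 0.4–0.5 rad off the lower plates, whose visible edge gives the stand's bearing. The bolt top is at crop (295,502), i.e. pixel (347,169). I'm computing the geometry and the push path.

```bash
python3 - <<'E'
from h import *
c=L('w3');px=lambda x,y:(x/4.4+280-.4,y/4.4+55-.4)
b=onz(c,px(295,502),.09);h=onz(c,px(178,162),.072);d=(h-b)[:2]
print('b',b.round(4),'h',h.round(4),'r',np.linalg.norm(d),'cover yaw',np.degrees(np.arctan2(d[1],d[0]))-33.69)
f=lambda p,q,z:np.degrees(np.arctan2(*(onz(c,px(*q),z)-onz(c,px(*p),z))[1::-1]))
print('cover left edge',f((72,460),(135,110),.072),'cover far edge-90',f((425,175),(160,98),.072)-90)
print('flow far edge',f((510,228),(320,75),.06)-90,'flow right edge', f((370,455),(515,270),.06))
# outer-edge checks: distance from bolt
for y in(-26,-24,-22):
    t=np.radians(y);R=np.array([[np.cos(t),-np.sin(t)],[np.sin(t),np.cos(t)]])
    print(y,'sq hole',b[:2]+R@[.072,.048],'tcp end',b[:2]+R@[.062,.0765], 'start', b[:2]+R@[.035,.125])
w=bot.read_state();print(w['wrist_force'])
g=onz(c,(58,146),.068);print('rack empty',g)
E
```

```text
b [ 0.4852 -0.057   0.09  ] h [ 0.5574 -0.0106  0.072 ] r 0.08585303381682403 cover yaw -0.9836615404987228
cover left edge 1.325418631231726 cover far edge-90 -2.286709066117396
flow far edge -23.193132614507434 flow right edge -23.534047430081415
-26 sq hole [ 0.57095174 -0.04545601] tcp end [ 0.57445737 -0.01545667] start [0.57145094 0.03997086]
-24 sq hole [ 0.57049538 -0.04247026] tcp end [ 0.57295192 -0.01236685] start [0.56801292 0.042922  ]
-22 sq hole [ 0.5699351  -0.03950225] tcp end [ 0.57133955 -0.00933145] start [0.56447401 0.04575135]
[-0.46290867 -0.28626052 -0.81566021]
rack empty [0.43330592 0.27536516 0.068     ]
```

Call:
jog_arm(plan=[{"x":0,"y":0,"z":0,"turn":9,"claw":1},{"x":0,"y":0,"z":0,"turn":9,"claw":1},{"x":0,"y":0,"z":0,"turn":9,"claw":1},{"x":0,"y":0,"z":0,"turn":9,"claw":1},{"x":0.015,"y":-0.037,"z":0.02,"turn":0,"claw":1},{"x":0.015,"y":-0.037,"z":0.03,"turn":0,"claw":1},{"x":0.015,"y":-0.036,"z":0.04,"turn":0,"claw":1},{"x":0,"y":0,"z":0.04,"turn":0,"claw":1},{"x":0,"y":0,"z":0.02,"turn":0,"claw":1},{"x":0,"y":0,"z":0,"turn":0,"claw":1}])

```text
time: 3.25
tool_pos: [0.5515, 0.0494, 0.0983]
tcp_rot: [3.075, -0.636, -0.008]
wrist_force: [0.2, 0.1, 0.8]
width: 0.001
```

```bash
python3 -c "
from h import *
snap('wrist','w4');print(bot.read_state()['wrist_force'], cv2.Rodrigues(bot.read_state()['tcp_rot'])[0][:,0])"
```

```text
[0.5515 0.0494 0.0983] [ 3.075  -0.6359 -0.0076] 3.25 0.001277937888569068
[-0.30083897  0.4671325   0.5651059 ] [ 0.91804779 -0.39646707 -0.00145247]
```

View pics/w4.png

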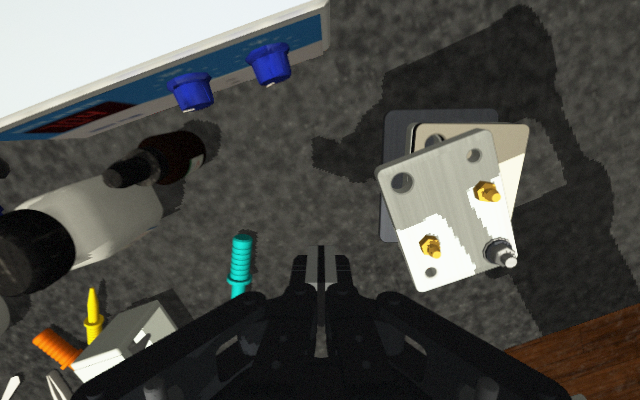

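The wrist view shows the stand's base edges, from (388,110) to (497,110), nearly square with the tool. The cover hole is at (402,182), and the fingers are clear on the left of the cover. I'm going down and pushing.

Call:
jog_arm(plan=[{"x":0.04,"y":0,"z":0.0,"turn":0,"claw":1},{"x":0,"y":0,"z":0.016,"turn":0,"claw":1},{"x":0,"y":0,"z":0.016,"turn":0,"claw":1},{"x":0,"y":0.012,"z":0,"turn":0,"claw":1},{"x":0,"y":0.004,"z":0,"turn":0,"claw":1},{"x":0,"y":0.004,"z":0,"turn":0,"claw":1},{"x":0,"y":0.004,"z":0,"turn":0,"claw":1},{"x":0,"y":0.004,"z":0,"turn":0,"claw":1}])

```text
time: 4.3
tool_pos: [0.5793, 0.0094, 0.0691]
tcp_rot: [-3.077, 0.633, -0.001]
wrist_force: [-0.4, -0.4, -0.6]
width: -0.004
```

Call:
jog_arm(plan=[{"x":0,"y":0.004,"z":0,"turn":0,"claw":1},{"x":0,"y":0.004,"z":0,"turn":0,"claw":1},{"x":0,"y":0.003,"z":0,"turn":0,"claw":1},{"x":0,"y":0,"z":0,"turn":0,"claw":1}])

```text
time: 4.8
tool_pos: [0.5747, -0.0007, 0.0686]
tcp_rot: [3.077, -0.633, -0.0]
wrist_force: [0.2, -0.2, 0.3]
width: 0.004
```

```bash
python3 - <<'E'
from h import *
c=L('w4')
f=lambda p,q,z:np.degrees(np.arctan2(*(onz(c,q,z)-onz(c,p,z))[1::-1]))
for z in (.0,.01): print('stand',f((497,110),(388,110),z)-90,f((380,240),(385,118),z))
print('b',onz(c,(511,262),.09),'h',onz(c,(402,182),.072))
c,im=snap('wrist','w5')
for n in ['z5']:
    a=cv2.resize(im[80:300,340:560],None,fx=2.6,fy=2.6,interpolation=cv2.INTER_CUBIC);cv2.imwrite('pics/z5.png',a[:,:,::-1])
E
```

```text
stand -23.018242552834423 -21.969210698157017
stand -23.018242552834366 -21.969210698157024
b [ 0.48412955 -0.0573537   0.09      ] h [ 0.55801324 -0.01108395  0.072     ]
[ 0.5747 -0.0007  0.0686] [ 3.0771e+00 -6.3310e-01 -2.0000e-04] 4.8 0.0035807757561485565
```

View pics/w5.png

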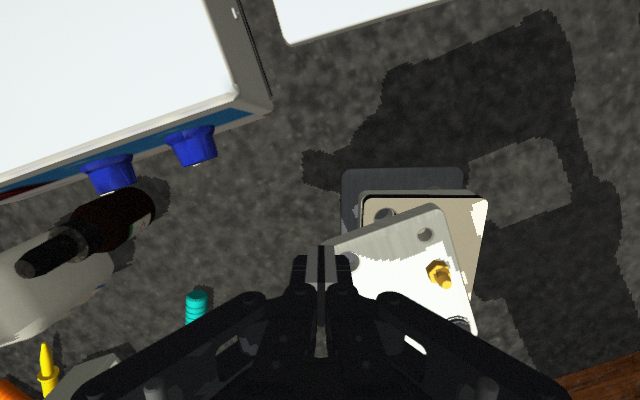

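The push has begun: the cover's far edge, (330,240) to (440,205), has turned a few degrees. I'm tracking the small tie hole at (425,234) to get the angle from numbers.

Call:
jog_arm(plan=[{"x":0,"y":0.004,"z":0,"turn":0,"claw":1},{"x":0,"y":0.004,"z":0,"turn":0,"claw":1},{"x":0,"y":0.004,"z":0,"turn":0,"claw":1},{"x":0,"y":0,"z":0,"turn":0,"claw":1}])

```text
time: 5.35
tool_pos: [0.5699, -0.0119, 0.0686]
tcp_rot: [3.077, -0.633, -0.0]
wrist_force: [-0.0, -0.3, -0.5]
width: -0.001
```

```bash
cat >> h.py <<'E'
B=np.array([.4847,-.0572])
def dark(im,uv,r,t=None):
    g=cv2.cvtColor(im,cv2.COLOR_RGB2GRAY);u,v=uv;w=g[v-r:v+r+1,u-r:u+r+1]
    t=t or cv2.threshold(w,0,255,cv2.THRESH_OTSU)[0]
    n,l,st,ce=cv2.connectedComponentsWithStats((w<=t).astype(np.uint8))
    return [(st[k].tolist(),(ce[k]+[u-r,v-r]).round(1)) for k in range(1,n) if st[k][4]>15]
def polar(p): d=p[:2]-B; return np.hypot(*d).round(4),np.degrees(np.arctan2(d[1],d[0])).round(2)
E
python3 - <<'E'
from h import *
for n,uv in(('w4',(475,155)),('w5',(425,234))):
    for s,p in dark(np.load(f'pics/{n}.npy'),uv,12): print(n,s,p,polar(onz(L(n),p,.072)))
c,im=snap('wrist','w6');print(bot.read_state()['wrist_force'])
for a in range(-23,3,3):  # tie-hole search by predicted position
    pass
for s,p in dark(im,(450,250),60): 
    if s[4]<400: print('w6',s,p,polar(onz(c,p,.072)))
E
```

```text
w4 [5, 6, 14, 14, 128] [474.5 155.4] (np.float64(0.0716), np.float64(-1.93))
w5 [4, 6, 16, 14, 146] [425.4 234.8] (np.float64(0.0713), np.float64(-1.49))
[ 0.5699 -0.0119  0.0686] [ 3.0771e+00 -6.3340e-01 -2.0000e-04] 5.35 -0.0006205860451452355
[-0.20779561  0.21965119 -0.44566659]
w6 [0, 13, 30, 15, 204] [402.2 208.9] (np.float64(0.0874), np.float64(-3.64))
w6 [7, 38, 15, 13, 125] [404.7 235. ] (np.float64(0.0712), np.float64(-1.42))
w6 [16, 70, 21, 13, 118] [414.5 264.8] (np.float64(0.0499), np.float64(-1.23))
w6 [24, 80, 15, 12, 120] [421.  275.2] (np.float64(0.0414), np.float64(-3.55))
```

```bash
python3 - <<'E'
from h import *
im=np.load('pics/w6.npy');a=cv2.resize(im[160:330,250:480],None,fx=3,fy=3,interpolation=cv2.INTER_CUBIC)
cv2.imwrite('pics/z6.png',cv2.convertScaleAbs(a,alpha=1.3,beta=20)[:,:,::-1])
E
```

```text
(no output)
```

View pics/z6.png

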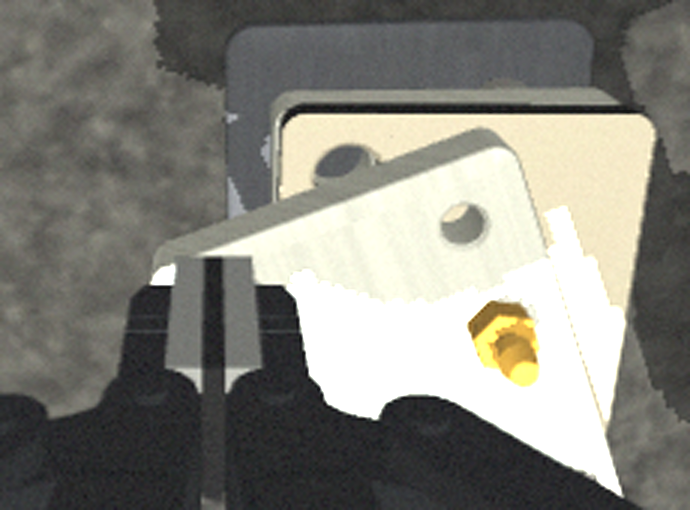

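The enlarged view shows the fingertips at (320,246) with the cover corner visible on both sides of them, so the fingers seem to be over the cover. I'll check the heights before moving.

```bash
python3 - <<'E'
from h import *
s=bot.read_state();c=L('w6');R=cv2.Rodrigues(s['tcp_rot'])[0];t=s['tool_pos']
for dx in(-.011,0,.011):
  for dz in(-.03,-.013,0): print(dx,dz,proj(c,t+R@[dx,0,dz]))
print('joint torque',s['joint_torque'],s['width'])
print('cover hole px',proj(c,[.5577,-.0108,.072]),'tcp rel', R.T@(np.array([.5577,-.0108,.072])-t))
E
```

```text
-0.011 -0.03 [321.27612254 285.88140923]
-0.011 -0.013 [321.20150138 268.73753955]
-0.011 0 [321.15318045 257.63965174]
0 -0.03 [321.28496791 267.24889559]
0 -0.013 [321.20784633 251.51155831]
0 0 [321.15810589 241.36509586]
0.011 -0.03 [321.29411648 247.71382831]
0.011 -0.013 [321.21437623 233.54098888]
0.011 0 [321.1631579  224.44079231]
joint torque [-9.77904070e-02 -4.29689491e+01 -3.18305433e+01 -1.48875976e-02
  1.02228179e-02 -7.81790761e-03] 0.0010886331239971792
cover hole px [327.81748649 261.34396892] tcp rel [-0.01169062  0.00401689 -0.00332349]
```

The visible tip row, finger width and open spacing all point to tips about 29 mm higher than the stated TCP, and I felt no contact at z = 0.0686. I'll back off and repeat the push at z = 0.035. That height is safe beside the stack whichever reading is right, and contact will settle it.

Call:
jog_arm(plan=[{"x":0,"y":-0.025,"z":0,"turn":0,"claw":1},{"x":0,"y":-0.025,"z":0,"turn":0,"claw":1},{"x":0,"y":0,"z":0.017,"turn":0,"claw":1},{"x":0,"y":0,"z":0.017,"turn":0,"claw":1},{"x":0,"y":0.01,"z":0,"turn":0,"claw":1},{"x":0,"y":0.005,"z":0,"turn":0,"claw":1},{"x":0,"y":0.004,"z":0,"turn":0,"claw":1},{"x":0,"y":0.004,"z":0,"turn":0,"claw":1},{"x":0,"y":0.004,"z":0,"turn":0,"claw":1}])

```text
time: 6.52
tool_pos: [0.5812, 0.0103, 0.0357]
tcp_rot: [-3.074, 0.634, -0.007]
wrist_force: [6.6, 8.2, -2.1]
width: 0.001
```

```bash
cat >> h.py <<'E'
def tie(im,c):
    # tie hole: r .0715 from bolt, angle = cover yaw - 1.0 approx ; list candidates
    for yaw in np.arange(-28,4,2.):
        a=np.radians(yaw-1.0);u,v=proj(c,[B[0]+.0714*np.cos(a),B[1]+.0714*np.sin(a),.072]).astype(int)
        if 12<u<627 and 12<v<387:
            for s,p in dark(im,(u,v),12):
                q=polar(onz(c,p,.072))
                if 60<s[4]<260 and abs(q[0]-.0714)<.0025 and max(s[2:4])<20: print('tie cand',s,p,q)
E
python3 - <<'E'
from h import *
c,im=snap('wrist','w7');print(bot.read_state()['wrist_force'])
tie(im,c)
E
```

```text
[0.5812 0.0103 0.0357] [-3.074   0.634  -0.0065] 6.525 0.0005001381324153932
[ 3.96470408  4.43277294 -2.47612537]
tie cand [0, 7, 15, 16, 197] [476.1 264.2] (np.float64(0.0717), np.float64(-2.65))
tie cand [1, 5, 18, 16, 225] [474.3 264.4] (np.float64(0.0719), np.float64(-1.98))
tie cand [6, 3, 18, 16, 225] [474.3 264.4] (np.float64(0.0719), np.float64(-1.98))
tie cand [11, 2, 14, 16, 189] [473.  264.7] (np.float64(0.0719), np.float64(-1.48))
```

Contact felt at the expected place (6–10 N, pushing back along the arc). Continuing gently.

Call:
jog_arm(plan=[{"x":0,"y":0.003,"z":0,"turn":0,"claw":1},{"x":0,"y":0.003,"z":0,"turn":0,"claw":1},{"x":0,"y":0.003,"z":0,"turn":0,"claw":1}])

```text
time: 6.95
tool_pos: [0.5839, 0.0047, 0.0367]
tcp_rot: [-3.068, 0.634, -0.025]
wrist_force: [20.7, 14.7, -12.9]
width: 0.0
```

```bash
python3 - <<'E'
from h import *
c,im=snap('wrist','w8');print(bot.read_state()['wrist_force'])
tie(im,c)
E
```

```text
[0.5839 0.0047 0.0367] [-3.0678  0.6337 -0.025 ] 6.95 0.00012907609253347795
[15.53962841 11.66411118 -6.13062273]
tie cand [0, 7, 13, 16, 158] [473.9 268.8] (np.float64(0.0718), np.float64(-6.04))
tie cand [0, 6, 17, 15, 209] [471.8 269.2] (np.float64(0.0719), np.float64(-5.23))
tie cand [4, 4, 18, 15, 213] [471.6 269.2] (np.float64(0.0719), np.float64(-5.15))
tie cand [9, 3, 16, 16, 202] [471.1 269.3] (np.float64(0.0719), np.float64(-4.96))
tie cand [14, 1, 11, 16, 142] [468.7 269.8] (np.float64(0.072), np.float64(-4.03))
tie cand [19, 0, 6, 15, 67] [465.9 270. ] (np.float64(0.0724), np.float64(-2.98))
```

The force rose to about 25 N because the finger was catching the short edge and jamming radially. I'm backing off at once. I'll push on the long edge instead, with the tool square to it and moving on the arc.

Call:
jog_arm(plan=[{"x":0,"y":-0.01,"z":0,"turn":0,"claw":1},{"x":0,"y":-0.025,"z":0,"turn":0,"claw":1},{"x":-0.01,"y":0,"z":0,"turn":-9.5,"claw":1},{"x":-0.01,"y":0,"z":0,"turn":-9.5,"claw":1},{"x":0,"y":0,"z":0,"turn":0,"claw":1}])

```text
time: 7.62
tool_pos: [0.5694, 0.0399, 0.0344]
tcp_rot: [3.139, -0.118, -0.002]
wrist_force: [0.1, 0.2, -0.1]
width: 0.007
```

```bash
cat >> h.py <<'E'
def to(xy):
    s=bot.read_state();R=cv2.Rodrigues(s['tcp_rot'])[0];d=R.T@np.array([xy[0]-s['tool_pos'][0],xy[1]-s['tool_pos'][1],0]);print('bearing',np.degrees(np.arctan2(R[1,0],R[0,0])).round(2),'tool shift',d.round(4),'F',s['wrist_force'].round(1),'tau',s['torque'].round(2),'z',s['tool_pos'][2])
E
python3 - <<'E'
from h import *
c,im=snap('wrist','w9')
for u in [None]: tie(im,c)
to((.5412,.0268))
E
```

```text
[0.5694 0.0399 0.0344] [ 3.1391e+00 -1.1790e-01 -2.2000e-03] 7.625 0.00683887489693288
tie cand [12, 7, 13, 18, 123] [576.1 295.2] (np.float64(0.0699), np.float64(-25.82))
tie cand [0, 0, 13, 17, 166] [555.6 283. ] (np.float64(0.0735), np.float64(-14.43))
tie cand [0, 0, 18, 18, 258] [553.8 282.7] (np.float64(0.0735), np.float64(-13.66))
tie cand [0, 4, 13, 16, 157] [537.9 283.7] (np.float64(0.0722), np.float64(-7.42))
tie cand [0, 4, 17, 16, 205] [536.  283.9] (np.float64(0.072), np.float64(-6.67))
tie cand [6, 5, 19, 15, 220] [534.5 284.1] (np.float64(0.0719), np.float64(-6.08))
tie cand [11, 4, 14, 15, 168] [532.5 284.5] (np.float64(0.0716), np.float64(-5.31))
tie cand [16, 5, 9, 14, 95] [529.9 285.1] (np.float64(0.0713), np.float64(-4.31))
bearing -4.39 tool shift [-0.0279  0.0152  0.    ] F [-0.3  0.2  0. ] tau [ 0.03  0.   -0.03] z 0.03469583485126045
```

Call:
jog_arm(plan=[{"x":-0.028,"y":0,"z":0,"turn":0,"claw":1},{"x":0,"y":0.013,"z":0,"turn":1,"claw":1},{"x":0,"y":0.006,"z":0,"turn":0,"claw":1},{"x":0,"y":0.003,"z":0,"turn":0,"claw":1},{"x":0.0015,"y":0.002,"z":0,"turn":1,"claw":1},{"x":0.0015,"y":0.002,"z":0,"turn":1,"claw":1}])

```text
time: 8.43
tool_pos: [0.5439, 0.0155, 0.0347]
tcp_rot: [-3.135, 0.201, -0.0]
wrist_force: [-0.5, 0.3, 0.0]
width: -0.003
```

```bash
python3 - <<'E'
from h import *
to((.5473,.0094))
E
```

```text
bearing -7.32 tool shift [0.0042 0.0056 0.    ] F [-0.5  0.3  0. ] tau [-0.01 -0.03  0.04] z 0.034708536107288364
```

Call:
jog_arm(plan=[{"x":0.001,"y":0.003,"z":0,"turn":0,"claw":1},{"x":0.002,"y":0.0025,"z":0,"turn":1.5,"claw":1},{"x":0.002,"y":0.0025,"z":0,"turn":1.5,"claw":1},{"x":0.002,"y":0.0015,"z":0,"turn":1.5,"claw":1}])

```text
time: 8.93
tool_pos: [0.5504, 0.0065, 0.0348]
tcp_rot: [-3.122, 0.325, -0.004]
wrist_force: [3.8, 6.0, -4.0]
width: -0.003
```

```bash
python3 - <<'E'
from h import *
to((.5539,.0025))
c,im=snap('wrist','w10');tie(im,c)
E
```

```text
bearing -11.87 tool shift [0.0043 0.0031 0.    ] F [ 3.8  6.  -4. ] tau [ 1.02 -0.57  0.02] z 0.03479269900020492
[0.5504 0.0065 0.0348] [-3.1224  0.3245 -0.0038] 8.925 -0.0032799915381911326
tie cand [0, 3, 7, 16, 85] [487.4 235.2] (np.float64(0.0722), np.float64(-12.89))
tie cand [0, 4, 12, 17, 167] [484.8 235.7] (np.float64(0.072), np.float64(-11.95))
tie cand [0, 4, 17, 17, 225] [482.9 236.1] (np.float64(0.0718), np.float64(-11.26))
tie cand [4, 4, 18, 17, 231] [482.6 236.1] (np.float64(0.0718), np.float64(-11.14))
tie cand [10, 4, 15, 17, 205] [481.7 236.3] (np.float64(0.0717), np.float64(-10.82))
tie cand [15, 3, 10, 17, 130] [479.3 236.8] (np.float64(0.0714), np.float64(-9.94))
```

The cover is swinging at about 7 N and is now near −10°, with the stand at about −23°. Continuing.

Call:
jog_arm(plan=[{"x":0.0021,"y":0.0015,"z":0,"turn":1.6,"claw":1},{"x":0.0021,"y":0.0015,"z":0,"turn":1.6,"claw":1},{"x":0.0021,"y":0.0015,"z":0,"turn":1.6,"claw":1},{"x":0.0021,"y":0.0015,"z":0,"turn":1.6,"claw":1}])

```text
time: 9.48
tool_pos: [0.5572, -0.0015, 0.0348]
tcp_rot: [-3.1, 0.498, -0.004]
wrist_force: [3.8, 5.5, -3.2]
width: 0.005
```

Call:
jog_arm(plan=[{"x":0.0021,"y":0.0014,"z":0,"turn":1.6,"claw":1},{"x":0.0021,"y":0.0014,"z":0,"turn":1.6,"claw":1}])

```text
time: 9.72
tool_pos: [0.5602, -0.0056, 0.0348]
tcp_rot: [-3.085, 0.584, -0.004]
wrist_force: [4.0, 5.7, -3.2]
width: -0.001
```

```bash
python3 - <<'E'
from h import *
to((.5593,-.0044))
c,im=snap('wrist','w11');tie(im,c)
E
```

```text
bearing -21.45 tool shift [-0.0013 -0.0008 -0.    ] F [ 4.   5.7 -3.2] tau [ 0.86 -0.63  0.06] z 0.03481628345524392
[ 0.5602 -0.0056  0.0348] [-3.0846  0.5843 -0.0039] 9.725 -0.0005416107570022573
tie cand [0, 3, 8, 16, 86] [488.4 234.9] (np.float64(0.0726), np.float64(-23.04))
tie cand [0, 3, 12, 17, 164] [485.6 235.6] (np.float64(0.0722), np.float64(-22.04))
tie cand [0, 3, 18, 17, 239] [483.2 236.2] (np.float64(0.0719), np.float64(-21.18))
tie cand [4, 3, 19, 17, 245] [482.9 236.2] (np.float64(0.0719), np.float64(-21.07))
tie cand [9, 3, 16, 17, 224] [482.2 236.4] (np.float64(0.0718), np.float64(-20.82))
tie cand [15, 3, 10, 18, 131] [479.2 237.1] (np.float64(0.0715), np.float64(-19.72))
```

Call:
jog_arm(plan=[{"x":0.0021,"y":0.0015,"z":0,"turn":1.6,"claw":1},{"x":0.001,"y":0.001,"z":0,"turn":0.8,"claw":1},{"x":0,"y":-0.02,"z":0,"turn":0,"claw":1},{"x":0,"y":0,"z":-0.06,"turn":0,"claw":1},{"x":-0.04,"y":0.03,"z":-0.06,"turn":0,"claw":1},{"x":-0.04,"y":0.025,"z":0,"turn":0,"claw":1},{"x":0,"y":0,"z":0,"turn":0,"claw":1}])

```text
time: 10.65
tool_pos: [0.4801, -0.0074, 0.1426]
tcp_rot: [3.074, -0.646, -0.003]
wrist_force: [0.3, 0.2, -0.8]
width: 0.002
```

```bash
python3 - <<'E'
from h import *
c,im=snap('wrist','w12');tie(im,c);to((.57,-.04))
yaws=np.radians(-23+33.7);P=[*(B+.0865*np.array([np.cos(yaws),np.sin(yaws)])),.072];u,v=proj(c,P);print('hole',u,v)
u,v=int(u),int(v);print(dark(im,(u,v),22))
for s,p in dark(im,(u,v),22): print(polar(onz(c,p,.072)))
a=cv2.resize(im[max(0,v-35):v+115,u-60:u+110],None,fx=4,fy=4,interpolation=cv2.INTER_CUBIC);print(u,v)
cv2.imwrite('pics/z12.png',a[:,:,::-1])
E
```

```text
[ 0.4801 -0.0074  0.1426] [ 3.0736e+00 -6.4630e-01 -2.6000e-03] 10.65 0.0023142212200960672
bearing -23.74 tool shift [ 0.0937 -0.0055  0.    ] F [ 1.3  0.3 -0.2] tau [-0.02  0.03 -0.  ] z 0.14282903569473232
hole 314.0068754098737 79.36167784034721
[([0, 0, 45, 45, 236], array([297.6,  74.8])), ([14, 12, 17, 20, 268], array([313.9,  78.7]))]
(np.float64(0.0961), np.float64(15.5))
(np.float64(0.0869), np.float64(10.57))
314 79
```

View pics/z12.png

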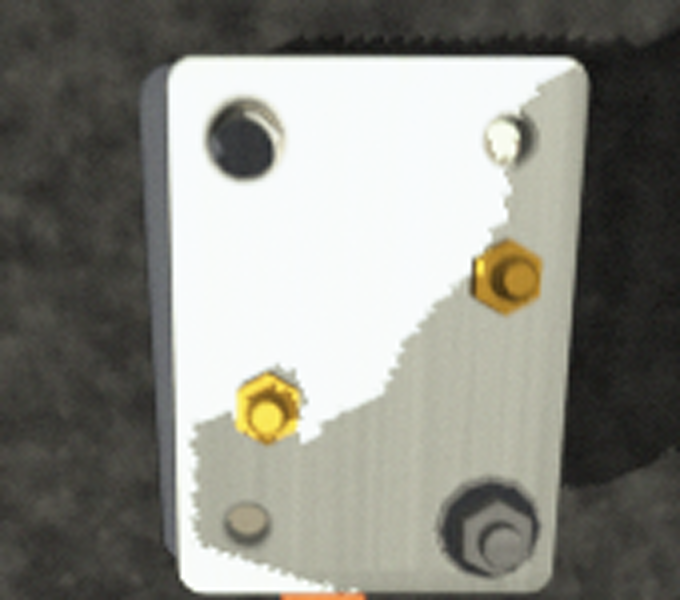

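The cover lies square over the stack and its hole is clear at (315,79). It is at r = 0.0869 from the bolt (given: 0.0865), at about −23° like the flow plate. Next I'm going to look at the pin with the gripper opening.

Call:
jog_arm(plan=[{"x":0,"y":0,"z":-0.04,"turn":-8,"claw":0.5},{"x":0,"y":0,"z":-0.04,"turn":-8,"claw":0.5},{"x":0,"y":0,"z":0,"turn":-7.7,"claw":0.5},{"x":-0.014,"y":-0.053,"z":0,"turn":0,"claw":0.5},{"x":-0.014,"y":-0.053,"z":0,"turn":0,"claw":0.5},{"x":-0.014,"y":-0.053,"z":0,"turn":0,"claw":0.5},{"x":-0.014,"y":-0.053,"z":0,"turn":0,"claw":0.5},{"x":-0.014,"y":-0.053,"z":0,"turn":0,"claw":0.5},{"x":0,"y":0,"z":0,"turn":0,"claw":0.5}])

```text
time: 11.82
tool_pos: [0.4128, 0.2614, 0.2226]
tcp_rot: [-3.141, -0.008, 0.001]
wrist_force: [-0.1, 0.0, -0.5]
width: 0.502
```

```bash
python3 - <<'E'
from h import *
c,im=snap('wrist','w13')
r=im.astype(int);m=((r[...,0]>70)&(r[...,1]<r[...,0]*.35)&(r[...,2]<r[...,0]*.35)).astype(np.uint8)
n,l,st,ce=cv2.connectedComponentsWithStats(m)
for k in range(1,n):
    if st[k][4]>60: print('red',st[k],ce[k].round(1),onz(c,ce[k],.1)[:2].round(4))
for P in ([.487,.270,.112],[.487,.270,.072],[.4333,.2754,.068],[.57,.27,.123]): print(P,proj(c,P).round(1))
u,v=proj(c,[.487,.270,.09]).astype(int)
cv2.imwrite('pics/z13.png',cv2.resize(im[max(0,v-110):v+120,max(0,u-140):u+140],None,fx=2.5,fy=2.5)[:,:,::-1]);print(u-140,v-110)
E
```

```text
[0.4128 0.2614 0.2226] [-3.1409e+00 -8.2000e-03  6.0000e-04] 11.825 0.5017630590982949
red [299 102  19  20 299] [308.5 111.1] [0.4851 0.2738]
[0.487, 0.27, 0.112] [312.3 109.3]
[0.487, 0.27, 0.072] [313.4 108.5]
[0.4333, 0.2754, 0.068] [308.5 160.7]
[0.57, 0.27, 0.123] [311.6  -3.4]
172 -2
```

The red handle top is a clean 19 px circle at (308.5,111), so the pin is at (0.485, 0.274), 51.7 mm from the empty rack hole (given: 52). I'll move above it and check the fingertip height with the side camera.

Call:
jog_arm(plan=[{"x":0.036,"y":-0.006,"z":0.036,"turn":0,"claw":0.5},{"x":0.036,"y":-0.0064,"z":0.03,"turn":0,"claw":0.5},{"x":0,"y":0,"z":0,"turn":0,"claw":0.5}])

```text
time: 12.25
tool_pos: [0.4858, 0.2678, 0.1528]
tcp_rot: [3.138, -0.005, -0.008]
wrist_force: [-0.3, 0.7, 1.2]
width: 0.498
```

```bash
python3 - <<'E'
from h import *
c,im=snap('side','s14');to((.485,.2738))
t=bot.read_state()['tool_pos']
for z in (0,.02,.04): print(z,proj(c,t+[0,0,z]).round(1))
print(proj(c,[.485,.2738,.112]),proj(c,[.485,.2738,.072]))
u,v=proj(c,t).astype(int);a=cv2.resize(im[v-45:v+45,u-50:u+50],None,fx=6,fy=6,interpolation=cv2.INTER_CUBIC)
for k,z in enumerate((0,.02,.04)):
    p=(proj(c,t+[0,0,z])-[u-50,v-45]+.5)*6; cv2.drawMarker(a,tuple(int(q) for q in p),(255,0,255),0,12,1)
cv2.imwrite('pics/z14.png',a[:,:,::-1])
E
```

```text
[0.4858 0.2678 0.1528] [ 3.138  -0.0048 -0.0085] 12.25 0.4978339392985357
bearing -0.16 tool shift [-0.0004 -0.0056 -0.    ] F [-1.   0.6 -0.1] tau [ 0.    0.07 -0.01] z 0.15457736033991432
0 [277.5 213. ]
0.02 [277.2 206. ]
0.04 [276.9 198.9]
[276.9006123  228.34028988] [277.49421906 241.68481327]
```

View pics/z14.png

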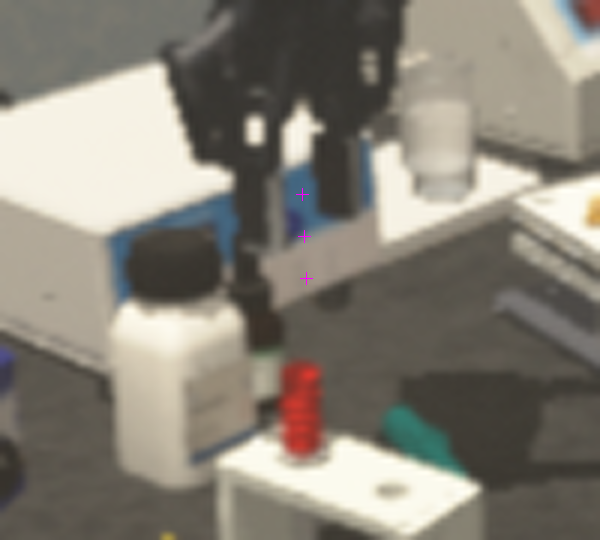

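The side view shows the two fingertips at crop (258,248) and (340,215), midway about 20 mm above the reported TCP mark at (306,278). That confirms the offset. The red pin is where computed, at (277,229). I'm descending so the tips end near z = 0.08, above the collar.

Call:
jog_arm(plan=[{"x":0,"y":-0.0056,"z":0.0,"turn":0,"claw":0.5},{"x":0,"y":0,"z":0.035,"turn":0,"claw":0.5},{"x":0,"y":0,"z":0.035,"turn":0,"claw":0.5},{"x":0,"y":0,"z":0.01,"turn":0,"claw":0.5},{"x":0,"y":0,"z":0.005,"turn":0,"claw":0.5},{"x":0,"y":0,"z":0.005,"turn":0,"claw":0.5},{"x":0,"y":0,"z":0.0,"turn":0,"claw":0.5}])

```text
time: 13.18
tool_pos: [0.4858, 0.2756, 0.0676]
tcp_rot: [-3.141, 0.001, -0.002]
wrist_force: [-0.2, 0.3, -0.6]
width: 0.499
```

```bash
python3 - <<'E'
from h import *
to((.485,.2738))
E
```

```text
bearing -0.03 tool shift [-0.0008  0.0018 -0.    ] F [-0.2  0.3 -0.6] tau [ 0.05 -0.02  0.02] z 0.06756870110376512
```

Call:
jog_arm(newtons=60, plan=[{"x":0,"y":0.0018,"z":0.003,"turn":0,"claw":0.5},{"x":0,"y":0,"z":0.002,"turn":0,"claw":0.5},{"x":0,"y":0,"z":0,"turn":0,"claw":0.7},{"x":0,"y":0,"z":0,"turn":0,"claw":1},{"x":0,"y":0,"z":0,"turn":0,"claw":1},{"x":0,"y":0,"z":0,"turn":0,"claw":1},{"x":0,"y":0,"z":0,"turn":0,"claw":1}])

```text
time: 14.05
tool_pos: [0.4854, 0.2736, 0.0618]
tcp_rot: [-3.141, 0.001, -0.0]
wrist_force: [0.9, 0.6, 1.0]
width: 0.188
```

```bash
python3 - <<'E'
from h import *
to((.485,.2738));print(bot.read_state()['width']*85)
E
```

```text
bearing -0.03 tool shift [-0.0004 -0.0002 -0.    ] F [0.9 0.6 1. ] tau [-0.03 -0.04  0.01] z 0.061804407059209955
15.969543034760157
```

The grip closed on the handle (width about 16 mm). Lifting and carrying it to above the cover hole.

Call:
jog_arm(plan=[{"x":0,"y":0,"z":-0.01,"turn":0,"claw":1},{"x":0,"y":0,"z":-0.025,"turn":0,"claw":1},{"x":0,"y":0,"z":-0.035,"turn":0,"claw":1},{"x":0,"y":0,"z":-0.035,"turn":0,"claw":1},{"x":0,"y":0.03,"z":0,"turn":0,"claw":1},{"x":0.012,"y":0.045,"z":0,"turn":0,"claw":1},{"x":0.012,"y":0.045,"z":0,"turn":0,"claw":1},{"x":0.012,"y":0.045,"z":0,"turn":0,"claw":1},{"x":0.012,"y":0.045,"z":0,"turn":0,"claw":1},{"x":0.012,"y":0.045,"z":0,"turn":0,"claw":1}])

```text
time: 15.3
tool_pos: [0.5452, 0.017, 0.1673]
tcp_rot: [-3.142, 0.001, -0.001]
wrist_force: [0.4, -0.5, -1.0]
width: 0.192
```

Call:
jog_arm(plan=[{"x":0.012,"y":0.03,"z":0,"turn":0,"claw":1},{"x":0.012,"y":0.025,"z":0,"turn":0,"claw":1},{"x":0,"y":0,"z":0,"turn":0,"claw":1},{"x":0,"y":0,"z":0,"turn":0,"claw":1}])

```text
time: 15.8
tool_pos: [0.5686, -0.0361, 0.1667]
tcp_rot: [-3.141, 0.001, 0.001]
wrist_force: [-0.2, 0.5, -0.2]
width: 0.186
```

```bash
python3 - <<'E'
from h import *
to((.5700,-.0418));print(bot.read_state()['width']*85)
c=L('w12');im=np.load('pics/w12.npy')
g=cv2.cvtColor(im,cv2.COLOR_RGB2GRAY)[55:105,290:340]
for t in (90,130,170,200,220):
    n,l,st,ce=cv2.connectedComponentsWithStats((g<t).astype(np.uint8));k=l[24,25]
    print(t,st[k],ce[k]+[290,55],onz(c,(st[k][0]+st[k][2]/2-.5+290,st[k][1]+st[k][3]/2-.5+55),.072).round(4))
c,im=snap('side','s15')
t=bot.read_state()['tool_pos'];r=im.astype(int);m=((r[...,0]>70)&(r[...,1]<r[...,0]*.4)&(r[...,2]<r[...,0]*.4))
u,v=proj(c,t-[0,0,-.03]).astype(int);ys,xs=np.nonzero(m[v-25:v+35,u-25:u+25]);print(len(xs),xs.min()+u-25,xs.max()+u-25,ys.min()+v-25,ys.max()+v-25)
for z in (.06,.0102,-.0518): print(z,proj(c,t+[0,0,z]))
cv2.imwrite('pics/z15.png',cv2.resize(im[v-30:v+60,u-50:u+50],None,fx=6,fy=6,interpolation=cv2.INTER_CUBIC)[:,:,::-1])
E
```

```text
bearing -0.05 tool shift [ 0.0014  0.0057 -0.    ] F [-0.2  0.5 -0.2] tau [-0.03  0.02  0.01] z 0.16672552108046448
15.806457374891796
90 [ 17  16  15  17 187] [313.90374332  79.60427807] [ 0.5699 -0.0412  0.072 ]
130 [ 16  14  16  20 225] [313.41777778  79.36444444] [ 0.5704 -0.041   0.072 ]
170 [ 15  14  19  20 272] [313.90808824  78.67279412] [ 0.5702 -0.0414  0.072 ]
200 [ 15  13  20  21 310] [314.0483871  78.3      ] [ 0.5704 -0.0418  0.072 ]
220 [ 15  13  20  22 339] [314.32153392  78.35693215] [ 0.5701 -0.0417  0.072 ]
[ 0.5686 -0.0361  0.1667] [-3.141e+00  1.400e-03  1.000e-03] 15.8 0.18595832205755053Traceback (most recent call last):
  File "<stdin>", line 10, in <module>
    return umr_minimum(a, axis, None, out, keepdims, initial, where)
ValueError: zero-size array to reduction operation minimum which has no identity
```

The hole is at (0.5702, −0.0416). No red was found where the pin should be, so I'll check where it is.

```bash
python3 - <<'E'
from h import *
for nm in('side','scene','s14','s15'):
    c=L(nm);im=np.load(f'pics/{nm}.npy')
    hsv=cv2.cvtColor(im,cv2.COLOR_RGB2HSV);m=(((hsv[...,0]<6)|(hsv[...,0]>174))&(hsv[...,1]>150)&(hsv[...,2]>60)).astype(np.uint8)
    n,l,st,ce=cv2.connectedComponentsWithStats(m)
    print(nm,[(st[k].tolist(),ce[k].round(0).tolist()) for k in range(1,n) if st[k][4]>25 and st[k][1]<300])
c=L('s15');t=np.array([.5686,-.0361,.1667])
for z in (.06,.0102,-.0518): print(z,proj(c,t+[0,0,z]))
u,v=proj(c,t).astype(int);im=np.load('pics/s15.npy')
cv2.imwrite('pics/z15.png',cv2.resize(im[v-50:v+50,u-50:u+50],None,fx=6,fy=6,interpolation=cv2.INTER_CUBIC)[:,:,::-1])
E
```

```text
side [([521, 85, 52, 29, 958], [545.0, 100.0]), ([202, 162, 3, 15, 31], [203.0, 169.0]), ([273, 227, 7, 15, 83], [277.0, 234.0]), ([530, 252, 8, 7, 34], [534.0, 255.0]), ([548, 256, 8, 9, 42], [552.0, 260.0])]
scene [([269, 165, 4, 9, 26], [270.0, 169.0]), ([378, 200, 8, 7, 27], [381.0, 203.0]), ([388, 206, 10, 9, 49], [392.0, 210.0]), ([281, 270, 7, 10, 53], [284.0, 275.0]), ([519, 273, 19, 14, 114], [528.0, 279.0]), ([260, 275, 8, 10, 59], [263.0, 280.0])]
s14 [([555, 86, 18, 28, 228], [564.0, 99.0]), ([202, 162, 3, 15, 31], [203.0, 169.0]), ([273, 228, 7, 14, 76], [277.0, 234.0]), ([530, 252, 8, 7, 34], [534.0, 255.0]), ([548, 255, 8, 10, 45], [552.0, 259.0])]
s15 [([521, 85, 52, 29, 958], [545.0, 100.0]), ([202, 162, 3, 15, 32], [203.0, 169.0]), ([531, 252, 7, 7, 33], [534.0, 255.0]), ([548, 256, 7, 9, 43], [552.0, 259.0])]
0.06 [316.77137072 157.00520386]
0.0102 [316.82179188 171.47299123]
-0.0518 [316.8816363  188.92078361]
```

View pics/z15.png

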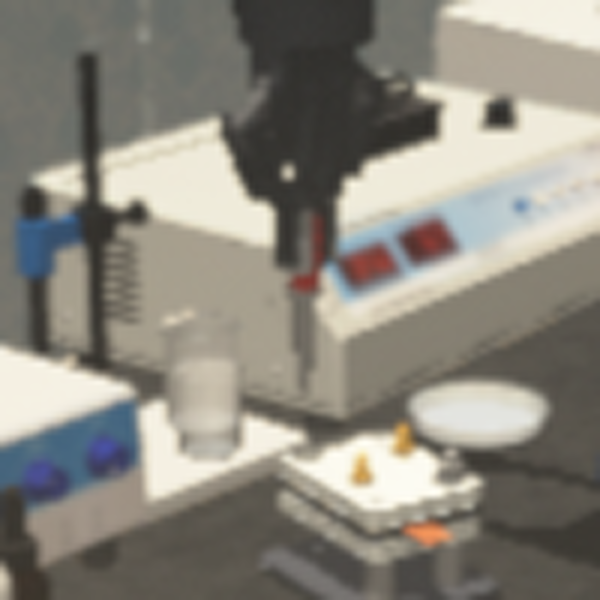

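The side view shows the pin held upright, its tip at about (317,189), exactly where computed (TCP minus 52 mm). That was my 12th picture, so I'll work from numbers from here on. I'll centre over the hole and lower into the cover.

Call:
jog_arm(plan=[{"x":0.0016,"y":0.0055,"z":0,"turn":0,"claw":1},{"x":0,"y":0,"z":0.02,"turn":0,"claw":1},{"x":0,"y":0,"z":0.018,"turn":0,"claw":1},{"x":0,"y":0,"z":0,"turn":0,"claw":1}])

```text
time: 16.35
tool_pos: [0.5679, -0.0416, 0.1252]
tcp_rot: [-3.141, 0.001, 0.01]
wrist_force: [1.1, 0.3, -1.0]
width: 0.188
```

```bash
python3 - <<'E'
from h import *
to((.5702,-.0416))
E
```

```text
bearing -0.02 tool shift [ 0.0023  0.     -0.    ] F [ 1.1  0.3 -1. ] tau [ 0.01  0.01 -0.08] z 0.12515232431447945
```

Call:
jog_arm(plan=[{"x":0,"y":0,"z":0.003,"turn":0,"claw":1},{"x":0,"y":0,"z":0.003,"turn":0,"claw":1},{"x":0,"y":0,"z":0.002,"turn":0,"claw":1}])

```text
time: 16.73
tool_pos: [0.571, -0.0421, 0.121]
tcp_rot: [3.141, -0.001, 0.001]
wrist_force: [-0.5, 0.7, -0.4]
width: 0.19
```

```bash
python3 - <<'E'
from h import *
to((.5702,-.0416))
E
```

```text
bearing -0.04 tool shift [-0.0008 -0.0005 -0.    ] F [-0.5  0.7 -0.4] tau [0.02 0.   0.05] z 0.1209881955592072
```

Call:
jog_arm(plan=[{"x":-0.0005,"y":0,"z":0.002,"turn":0,"claw":1},{"x":0,"y":0,"z":0.002,"turn":0,"claw":1},{"x":0,"y":0,"z":0.002,"turn":0,"claw":1},{"x":0,"y":0,"z":0.002,"turn":0,"claw":1}])

```text
time: 17.23
tool_pos: [0.5702, -0.0421, 0.1126]
tcp_rot: [-3.142, 0.001, -0.0]
wrist_force: [0.7, 0.4, -0.2]
width: 0.192
```

Call:
jog_arm(plan=[{"x":0,"y":0,"z":0.001,"turn":0,"claw":1},{"x":0,"y":0,"z":0.001,"turn":0,"claw":1},{"x":0,"y":0,"z":0,"turn":0,"claw":1}])

```text
time: 17.6
tool_pos: [0.5701, -0.042, 0.1106]
tcp_rot: [3.142, -0.001, -0.0]
wrist_force: [-0.2, -0.0, -2.0]
width: 0.19
```

Call:
jog_arm(plan=[{"x":0,"y":0,"z":0.001,"turn":0,"claw":1},{"x":0,"y":0,"z":0.001,"turn":0,"claw":1},{"x":0,"y":0,"z":0.001,"turn":0,"claw":1},{"x":0,"y":0,"z":0.001,"turn":0,"claw":1}])

```text
time: 18.1
tool_pos: [0.5701, -0.042, 0.1066]
tcp_rot: [-3.142, 0.001, -0.0]
wrist_force: [0.1, 0.2, -1.4]
width: 0.192
```

Call:
jog_arm(plan=[{"x":0,"y":0,"z":0.001,"turn":0,"claw":1},{"x":0,"y":0,"z":0.001,"turn":0,"claw":1},{"x":0,"y":0,"z":0,"turn":0,"claw":1}])

```text
time: 18.48
tool_pos: [0.5701, -0.0421, 0.1046]
tcp_rot: [3.142, -0.001, -0.0]
wrist_force: [0.1, 1.0, -0.1]
width: 0.187
```

Call:
jog_arm(plan=[{"x":0,"y":0,"z":0.001,"turn":0,"claw":1},{"x":0,"y":0,"z":0.0007,"turn":0,"claw":1},{"x":0,"y":0,"z":0,"turn":0,"claw":1}])

```text
time: 18.85
tool_pos: [0.5701, -0.042, 0.1029]
tcp_rot: [-3.142, 0.001, 0.0]
wrist_force: [0.3, -0.4, -0.8]
width: 0.19
```

Call:
jog_arm(plan=[{"x":0,"y":0,"z":0.001,"turn":0,"claw":1},{"x":0,"y":0,"z":0,"turn":0,"claw":1}])

```text
time: 19.1
tool_pos: [0.5701, -0.042, 0.1019]
tcp_rot: [-3.142, 0.001, 0.0]
wrist_force: [0.5, 0.2, -1.2]
width: 0.19
```

Call:
jog_arm(plan=[{"x":0,"y":0,"z":0.001,"turn":0,"claw":1},{"x":0,"y":0,"z":0.001,"turn":0,"claw":1},{"x":0,"y":0,"z":0,"turn":0,"claw":1}])

```text
time: 19.48
tool_pos: [0.57, -0.0421, 0.0998]
tcp_rot: [-3.142, 0.001, 0.0]
wrist_force: [-0.1, 0.3, -0.6]
width: 0.194
```

Call:
jog_arm(plan=[{"x":0,"y":0,"z":0.001,"turn":0,"claw":1},{"x":0,"y":0,"z":0.001,"turn":0,"claw":1},{"x":0,"y":0,"z":0,"turn":0,"claw":1}])

```text
time: 19.85
tool_pos: [0.57, -0.042, 0.0979]
tcp_rot: [-3.142, 0.001, 0.0]
wrist_force: [0.0, -0.4, -1.0]
width: 0.19
```

Call:
jog_arm(plan=[{"x":0,"y":0,"z":0.001,"turn":0,"claw":1},{"x":0,"y":0,"z":0.001,"turn":0,"claw":1},{"x":0,"y":0,"z":0.001,"turn":0,"claw":1},{"x":0,"y":0,"z":0,"turn":0,"claw":1}])

```text
time: 20.35
tool_pos: [0.57, -0.0421, 0.0948]
tcp_rot: [3.141, -0.001, -0.001]
wrist_force: [-0.8, 0.5, -1.2]
width: 0.192
```

```bash
python3 - <<'E'
from h import *
to((.5702,-.0416))
E
```

```text
bearing -0.03 tool shift [ 0.0002 -0.0005 -0.    ] F [-0.8  0.5 -1.2] tau [-0.12  0.09 -0.  ] z 0.09480859366244307
```

Call:
jog_arm(plan=[{"x":0,"y":0,"z":0.001,"turn":0,"claw":1},{"x":0,"y":0,"z":0.001,"turn":0,"claw":1},{"x":0,"y":0,"z":0,"turn":0,"claw":1}])

```text
time: 20.72
tool_pos: [0.57, -0.0421, 0.0928]
tcp_rot: [3.141, -0.001, -0.0]
wrist_force: [-1.2, -1.4, -0.4]
width: 0.189
```

Call:
jog_arm(plan=[{"x":0,"y":0,"z":0.001,"turn":0,"claw":1},{"x":0,"y":0,"z":0.001,"turn":0,"claw":1},{"x":0,"y":0,"z":0,"turn":0,"claw":1}])

```text
time: 21.1
tool_pos: [0.5701, -0.0421, 0.0909]
tcp_rot: [3.142, -0.001, -0.0]
wrist_force: [-0.7, -1.2, -0.6]
width: 0.19
```

```bash
python3 - <<'E'
from h import *
to((.5702,-.0416))
E
```

```text
bearing -0.03 tool shift [ 0.0001 -0.0005 -0.    ] F [-0.7 -1.2 -0.6] tau [-0.26  0.24  0.05] z 0.09085867166245996
```

A small side load of about 1.5 N toward −x, −y is building up, so I'm yielding to it while lowering.

Call:
jog_arm(plan=[{"x":-0.0004,"y":0.0004,"z":0.001,"turn":0,"claw":1},{"x":-0.0003,"y":0.0003,"z":0.001,"turn":0,"claw":1},{"x":0,"y":0,"z":0,"turn":0,"claw":1}])

```text
time: 21.48
tool_pos: [0.5695, -0.0426, 0.0889]
tcp_rot: [-3.141, 0.001, -0.0]
wrist_force: [0.5, -0.4, -0.8]
width: 0.191
```

```bash
python3 - <<'E'
from h import *
to((.5702,-.0416))
E
```

```text
bearing -0.04 tool shift [ 0.0007 -0.001   0.    ] F [ 0.5 -0.4 -0.8] tau [ 0.01 -0.02  0.06] z 0.0889137950961249
```

Call:
jog_arm(plan=[{"x":0,"y":0,"z":0.001,"turn":0,"claw":1},{"x":0,"y":0,"z":0.001,"turn":0,"claw":1},{"x":0,"y":0,"z":0,"turn":0,"claw":1}])

```text
time: 21.85
tool_pos: [0.5694, -0.0427, 0.0869]
tcp_rot: [-3.142, 0.001, 0.0]
wrist_force: [-0.3, -0.2, -0.6]
width: 0.19
```

```bash
python3 - <<'E'
from h import *
to((.5702,-.0416))
E
```

```text
bearing -0.03 tool shift [ 0.0008 -0.0011 -0.    ] F [-0.3 -0.2 -0.6] tau [ 0.03 -0.01 -0.02] z 0.0868538540584283
```

Call:
jog_arm(plan=[{"x":0,"y":0,"z":0.001,"turn":0,"claw":1},{"x":0,"y":0,"z":0.001,"turn":0,"claw":1},{"x":0,"y":0,"z":0,"turn":0,"claw":1}])

```text
time: 22.22
tool_pos: [0.5693, -0.0427, 0.0848]
tcp_rot: [-3.142, 0.001, 0.0]
wrist_force: [-0.1, -0.4, -0.4]
width: 0.191
```

```bash
python3 - <<'E'
from h import *
to((.5702,-.0416))
E
```

```text
bearing -0.04 tool shift [ 0.0009 -0.0011 -0.    ] F [-0.1 -0.4 -0.4] tau [ 0.06 -0.02  0.  ] z 0.08483504762757789
```

Call:
jog_arm(plan=[{"x":0,"y":0,"z":0.001,"turn":0,"claw":1},{"x":0,"y":0,"z":0.001,"turn":0,"claw":1},{"x":0,"y":0,"z":0,"turn":0,"claw":1}])

```text
time: 22.6
tool_pos: [0.5693, -0.0427, 0.0829]
tcp_rot: [-3.142, 0.001, 0.0]
wrist_force: [0.0, 0.0, -1.3]
width: 0.19
```

```bash
python3 - <<'E'
from h import *
to((.5702,-.0416))
E
```

```text
bearing -0.04 tool shift [ 0.0009 -0.0011 -0.    ] F [ 0.   0.  -1.3] tau [0.07 0.03 0.03] z 0.08286486517680157
```

Call:
jog_arm(plan=[{"x":0,"y":0,"z":0.001,"turn":0,"claw":1},{"x":0,"y":0,"z":0.001,"turn":0,"claw":1},{"x":0,"y":0,"z":0,"turn":0,"claw":1}])

```text
time: 22.98
tool_pos: [0.5694, -0.0426, 0.0809]
tcp_rot: [-3.141, 0.001, 0.0]
wrist_force: [-0.1, 0.1, -0.6]
width: 0.19
```

```bash
python3 - <<'E'
from h import *
to((.5702,-.0416))
E
```

```text
bearing -0.03 tool shift [ 0.0008 -0.001   0.    ] F [-0.1  0.1 -0.6] tau [ 0.14 -0.01  0.04] z 0.08088223410110137
```

Call:
jog_arm(plan=[{"x":0,"y":-0.0003,"z":0.001,"turn":0,"claw":1},{"x":0,"y":0,"z":0.001,"turn":0,"claw":1},{"x":0,"y":0,"z":0,"turn":0,"claw":1}])

```text
time: 23.35
tool_pos: [0.5694, -0.0423, 0.0789]
tcp_rot: [-3.141, 0.001, 0.0]
wrist_force: [0.5, 1.5, -1.4]
width: 0.192
```

```bash
python3 - <<'E'
from h import *
to((.5702,-.0416))
E
```

```text
bearing -0.04 tool shift [ 0.0008 -0.0008  0.    ] F [ 0.5  1.5 -1.4] tau [0.26 0.03 0.09] z 0.07890235256494504
```

Call:
jog_arm(plan=[{"x":0,"y":0,"z":0.001,"turn":0,"claw":1},{"x":0,"y":0,"z":0.001,"turn":0,"claw":1},{"x":0,"y":0,"z":0,"turn":0,"claw":1}])

```text
time: 23.72
tool_pos: [0.5695, -0.0422, 0.077]
tcp_rot: [-3.141, 0.001, -0.0]
wrist_force: [0.7, 1.7, 1.3]
width: 0.191
```

```bash
python3 - <<'E'
from h import *
to((.5702,-.0416))
E
```

```text
bearing -0.04 tool shift [ 0.0007 -0.0006  0.    ] F [0.7 1.7 1.3] tau [0.48 0.04 0.03] z 0.07700267266879741
```

Side load now toward +y (torque 0.48 N·m, about 2 N): the fixed lower hole lies that way. Yielding.

Call:
jog_arm(plan=[{"x":0,"y":-0.0006,"z":0,"turn":0,"claw":1},{"x":0,"y":-0.0004,"z":0,"turn":0,"claw":1},{"x":0,"y":0,"z":0,"turn":0,"claw":1}])

```text
time: 24.1
tool_pos: [0.5695, -0.042, 0.077]
tcp_rot: [3.141, -0.001, 0.0]
wrist_force: [-0.6, -2.3, 0.1]
width: 0.19
```

```bash
python3 - <<'E'
from h import *
to((.5702,-.0416))
E
```

```text
bearing -0.02 tool shift [ 0.0007 -0.0004 -0.    ] F [-0.6 -2.3  0.1] tau [-0.28  0.06 -0.07] z 0.07701506223392346
```

Call:
jog_arm(plan=[{"x":0,"y":-0.0002,"z":0.001,"turn":0,"claw":1},{"x":0,"y":-0.0002,"z":0.001,"turn":0,"claw":1},{"x":0,"y":0,"z":0,"turn":0,"claw":1}])

```text
time: 24.48
tool_pos: [0.5695, -0.0414, 0.0749]
tcp_rot: [3.141, -0.001, 0.0]
wrist_force: [-0.4, -2.4, 1.1]
width: 0.19
```

```bash
python3 - <<'E'
from h import *
to((.5702,-.0416))
E
```

```text
bearing -0.03 tool shift [0.0007 0.0002 0.    ] F [-0.4 -2.4  1.1] tau [-0.56  0.01  0.02] z 0.07490586947358543
```

Call:
jog_arm(plan=[{"x":0,"y":0.0005,"z":0,"turn":0,"claw":1},{"x":0,"y":0,"z":0.001,"turn":0,"claw":1},{"x":0,"y":0,"z":0.001,"turn":0,"claw":1},{"x":0,"y":0,"z":0,"turn":0,"claw":1}])

```text
time: 24.98
tool_pos: [0.5694, -0.0415, 0.0728]
tcp_rot: [-3.141, 0.001, 0.0]
wrist_force: [0.5, -1.5, -1.2]
width: 0.186
```

```bash
python3 - <<'E'
from h import *
to((.5702,-.0416))
E
```

```text
bearing -0.04 tool shift [ 0.0008  0.0001 -0.    ] F [ 0.5 -1.5 -1.2] tau [-0.31 -0.06 -0.  ] z 0.07284014336422337
```

Call:
jog_arm(plan=[{"x":0,"y":0,"z":0.001,"turn":0,"claw":1},{"x":0,"y":0,"z":0.001,"turn":0,"claw":1},{"x":0,"y":0,"z":0,"turn":0,"claw":1}])

```text
time: 25.35
tool_pos: [0.5694, -0.0415, 0.0709]
tcp_rot: [-3.141, 0.001, 0.0]
wrist_force: [-0.1, -0.7, -0.4]
width: 0.188
```

```bash
python3 - <<'E'
from h import *
to((.5702,-.0416))
E
```

```text
bearing -0.04 tool shift [ 0.0008  0.0001 -0.    ] F [-0.1 -0.7 -0.4] tau [-0.25 -0.05  0.02] z 0.07085515105371096
```

Call:
jog_arm(plan=[{"x":0,"y":0.0002,"z":0.001,"turn":0,"claw":1},{"x":0,"y":0,"z":0.001,"turn":0,"claw":1},{"x":0,"y":0,"z":0,"turn":0,"claw":1}])

```text
time: 25.72
tool_pos: [0.5693, -0.0415, 0.0688]
tcp_rot: [-3.141, 0.001, 0.0]
wrist_force: [-0.1, 0.3, -0.6]
width: 0.193
```

```bash
python3 - <<'E'
from h import *
to((.5702,-.0416))
E
```

```text
bearing -0.04 tool shift [ 0.0009  0.0001 -0.    ] F [-0.1  0.3 -0.6] tau [ 0.02 -0.02 -0.04] z 0.06876453119074824
```

Call:
jog_arm(plan=[{"x":0,"y":0,"z":0.001,"turn":0,"claw":1},{"x":0,"y":0,"z":0.0007,"turn":0,"claw":1},{"x":0,"y":0,"z":0,"turn":0,"claw":1}])

```text
time: 26.1
tool_pos: [0.5693, -0.0416, 0.0672]
tcp_rot: [-3.141, 0.001, 0.0]
wrist_force: [-0.0, 0.4, -0.2]
width: 0.192
```

```bash
python3 - <<'E'
from h import *
to((.5702,-.0416))
E
```

```text
bearing -0.04 tool shift [ 0.0009  0.     -0.    ] F [-0.   0.4 -0.2] tau [ 0.14 -0.1   0.04] z 0.06716221608589745
```

Call:
jog_arm(plan=[{"x":0,"y":0,"z":0.0005,"turn":0,"claw":1},{"x":0,"y":0,"z":0.0005,"turn":0,"claw":1},{"x":0,"y":0,"z":0,"turn":0,"claw":1}])

```text
time: 26.48
tool_pos: [0.5694, -0.0416, 0.0662]
tcp_rot: [-3.141, 0.001, 0.0]
wrist_force: [0.4, 2.0, -0.4]
width: 0.19
```

Call:
jog_arm(plan=[{"x":0,"y":0,"z":0.0005,"turn":0,"claw":1},{"x":0,"y":0,"z":0,"turn":0,"claw":1}])

```text
time: 26.72
tool_pos: [0.5694, -0.0416, 0.0658]
tcp_rot: [-3.141, 0.001, 0.0]
wrist_force: [0.4, 1.7, 0.6]
width: 0.189
```

```bash
python3 - <<'E'
from h import *
to((.5702,-.0416))
E
```

```text
bearing -0.04 tool shift [ 0.0008 -0.     -0.    ] F [0.4 1.7 0.6] tau [0.39 0.06 0.05] z 0.06581288178879277
```

Call:
jog_arm(plan=[{"x":0,"y":-0.0003,"z":0.0004,"turn":0,"claw":1},{"x":0,"y":0,"z":0,"turn":0,"claw":1}])

```text
time: 26.98
tool_pos: [0.5694, -0.0416, 0.0658]
tcp_rot: [3.141, -0.001, -0.0]
wrist_force: [-2.4, 0.1, 4.2]
width: 0.189
```

Call:
jog_arm(plan=[{"x":0,"y":0,"z":0.0004,"turn":0,"claw":1},{"x":0,"y":0,"z":0,"turn":0,"claw":1}])

```text
time: 27.22
tool_pos: [0.5695, -0.0416, 0.0657]
tcp_rot: [3.141, -0.001, 0.0]
wrist_force: [-3.5, 0.5, 5.7]
width: 0.189
```

```bash
python3 - <<'E'
from h import *
to((.5702,-.0416))
E
```

```text
bearing -0.03 tool shift [ 0.0007 -0.      0.    ] F [-3.5  0.5  5.7] tau [0.2  0.55 0.  ] z 0.06572365790339606
```

Collar contact: z stopped at 0.0657, exactly the predicted home height, at 5.7 N. I'm easing off the load and letting go.

Call:
jog_arm(plan=[{"x":-0.0003,"y":0,"z":-0.0003,"turn":0,"claw":1},{"x":0,"y":0,"z":0,"turn":0,"claw":0.7},{"x":0,"y":0,"z":0,"turn":0,"claw":0.6},{"x":0,"y":0,"z":0,"turn":0,"claw":0.6},{"x":0,"y":0,"z":0,"turn":0,"claw":0.6}])

```text
time: 27.85
tool_pos: [0.5691, -0.0415, 0.0651]
tcp_rot: [3.142, -0.001, -0.0]
wrist_force: [0.2, 1.3, 0.3]
width: 0.402
```

Call:
jog_arm(plan=[{"x":0,"y":0,"z":-0.01,"turn":0,"claw":0.6},{"x":0,"y":0,"z":-0.02,"turn":0,"claw":0.6},{"x":0,"y":0,"z":-0.04,"turn":0,"claw":0.6},{"x":-0.03,"y":0,"z":-0.04,"turn":0,"claw":0.6},{"x":-0.05,"y":0,"z":0,"turn":0,"claw":0.6},{"x":0,"y":0,"z":0,"turn":0,"claw":0.6}])

```text
time: 28.6
tool_pos: [0.4865, -0.0413, 0.1768]
tcp_rot: [3.141, -0.001, 0.001]
wrist_force: [-0.1, -0.5, -0.8]
width: 0.401
```

```bash
python3 - <<'E'
from h import *
def red(im):
    hsv=cv2.cvtColor(im,cv2.COLOR_RGB2HSV);m=(((hsv[...,0]<6)|(hsv[...,0]>174))&(hsv[...,1]>150)&(hsv[...,2]>50)).astype(np.uint8)
    n,l,st,ce=cv2.connectedComponentsWithStats(m);return [(st[k],ce[k].round(1)) for k in range(1,n) if st[k][4]>15]
c,im=snap('wrist','w20');to((.5,-.04))
for P in ([.5694,-.0416,.116],[.5694,-.0416,.076]): print('pred wrist',proj(c,P).round(1))
for r in red(im): print(r,onz(c,r[1],.1).round(4))
tie(im,c)
c,im=snap('side','s20')
for P in ([.5694,-.0416,.116],[.5694,-.0416,.076]): print('pred side',proj(c,P).round(1))
for r in red(im): print(r)
E
```

```text
[ 0.4865 -0.0413  0.1768] [ 3.1414e+00 -1.4000e-03  1.0000e-03] 28.6 0.40109654727809585
bearing -0.05 tool shift [ 0.0114 -0.0014  0.    ] F [-0.2 -0.1 -0.1] tau [ 0.02 -0.03  0.02] z 0.17699706546375676
pred wrist [322.1  98.1]
pred wrist [321.9  98.9]
(array([310,  85,  24,  25, 482], dtype=int32), array([321.4,  97.2])) [ 0.5703 -0.0411  0.1   ]
tie cand [16, 6, 9, 19, 94] [388.4 130.8] (np.float64(0.0723), np.float64(-36.3))
[ 0.4886 -0.0414  0.177 ] [ 3.1412e+00 -1.3000e-03  4.2000e-03] 28.65 0.3979870254584183
pred side [317.6 188.1]
pred side [317.6 199. ]
(array([522,  85,  51,  29, 912], dtype=int32), array([546.7,  99.7]))
(array([202, 162,   3,  15,  30], dtype=int32), array([202.8, 168.4]))
(array([315, 188,   5,  11,  43], dtype=int32), array([317. , 192.8]))
(array([531, 252,   7,   7,  33], dtype=int32), array([534. , 255.3]))
(array([548, 256,   7,   9,  42], dtype=int32), array([551.7, 259.4]))
(array([326, 313,  10,  12,  83], dtype=int32), array([330.9, 319.6]))
(array([363, 317,  10,  12,  92], dtype=int32), array([367.8, 323.1]))
(array([294, 332,   6,   6,  19], dtype=int32), array([296.8, 334.8]))
(array([305, 337,  11,  15, 109], dtype=int32), array([310.3, 344.4]))
(array([326, 358,  12,  17, 140], dtype=int32), array([331.3, 367. ]))
(array([264, 366,  12,  15, 131], dtype=int32), array([269.5, 373.2]))
```

Red handle top predicted at side row 188 with the pin home, and seen at 188. From above it is a round 24 px disc at the expected spot. The arm is clear and still, so I'm handing in.

```bash
python3 -c "
from h import *
print(bot.finish_job())"
```

```text
the job is handed in; nothing more can be done
None
```

The cover is swung back over the stack, and the red pin is through the free-corner holes, seated and released. I handed the job in at about 28.7 s with the arm clear of everything. No verdict was reported.

**Checks that agreed**
- **Cover:** before inserting the pin it measured within about 1° of the stand. Its hole was 86.9 mm from the bolt (given 86.5).
- **Insertion:** side loads stayed at about 2.5 N while I yielded to them on the way down. At the end I felt about 6 N upwards and 3.5 N sideways.
- **Seating:** the pin stopped with its tip about 14 mm above the counter, which is the stated home height. That figure comes from the arm position and where the pin sat in the rack.
- **After release:** the handle top showed at side-camera row 188 (predicted 188). From above it was a round disc within 1 px of where expected, so the pin looks upright. The side camera only resolves about 4 mm per pixel there, so the evidence for "fully home" is the hard stop and the arm position.

**What went wrong or disagreed**
- **Fingertip height:** the tips are roughly 20–29 mm higher than the stated TCP. My first push passed over the cover without touching it.
- **Force during the push:** my next push caught the cover's corner, and the wrist sensor read about 25–29 N for a moment. That is around or above the 25 N gripper limit on the stack. I backed off at once and redid the push at about 7 N, but I can't rule out that this counted as a failure.
- **Not rechecked:** my automatic check of the cover's final angle found no valid match after insertion. I also did not measure the bystanders again. The only contacts felt were with the stack and the pin.

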